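# Wipe the deburring board clear and hang up the scraper

### The job

Clear the deburring board with the scraper: take the scraper by its orange handle and wipe all four brass offcuts over the board's open end into the blue chip tray, without touching the offcuts with the fingers. Then put the scraper away by hanging it astride the bar of the tool rail, fully down on the bar between the posts, where there is room beside the roll of green tape; do not push the roll along, and leave the other things on the bench where they are.

Things in the scene. Friction and masses are not known exactly. Their poses are not given: they have to be found in the camera images.
- deburr_board: fixed deburring board: white work face 170 mm long (x) and 104 mm wide (y) between aluminium rims that stand 8 mm above it, along both long sides and across the +x end (inner side at x = +77 mm). The -x end, towards the robot, is open; its edge is at x = -85 mm. Origin at the centre of the underside of the board without the tray; the face is 14 mm above it
- board_face (a point): centre of the board's white work face, axes as the board's; the offcuts lie within 16 to 36 mm of its y = 0 line on either side and between x = -61 and +6 mm (their centres)
- tray_floor (a point): centre of the floor of the blue sheet-metal chip tray at the open end of the board (axes as the board's). Inside 64 mm in x and 114 mm in y; floor 11 mm below the board's face, side walls as high as the rims, front wall 29 mm above the bench, no wall towards the board
- chip_0: bent brass offcut, a shallow arch 26 mm long (its x), 12 mm wide, 9 mm high, 11 g, lying on the board; origin at the middle of its underside
- chip_1: bent brass offcut, a shallow arch 26 mm long (its x), 12 mm wide, 9 mm high, 11 g, lying on the board; origin at the middle of its underside
- chip_2: bent brass offcut, a shallow arch 26 mm long (its x), 12 mm wide, 9 mm high, 11 g, lying on the board; origin at the middle of its underside
- chip_3: bent brass offcut, a shallow arch 26 mm long (its x), 12 mm wide, 9 mm high, 11 g, lying on the board; origin at the middle of its underside
- scraper: scraper of folded aluminium, like a narrow roof on two upright legs: 90 mm long (y), 33 mm deep (x) over its two black rubber lips, 102 mm tall, both sides alike; orange bar handle on top, 14 mm thick (x), 72 mm long (y), 66 to 102 mm up. Open below and at the ends: 23 mm clear between the legs, a 45-degree V above 49 mm. Origin midway between the lips' lower edges. 0.22 kg, stands loose
- scraper_handle (a point): middle of the orange handle, 84 mm above the scraper's origin
- scraper_seat (a point): point inside the V of the scraper, 52.7 mm above its origin, that lies on the bar's axis when the scraper sits fully down astride the bar
- tool_rail: fixed tool rail: round steel bar, 12 mm in diameter, along its y on two posts at y = -140 and +140 mm, with black clamp blocks reaching 13 mm above the bar's axis; bare bar from y = -131 to +131 mm. Base plate 45x320x6 mm; origin at the centre of its underside, bar axis 150 mm above it
- bar_mid (a point): middle of the bar on its axis, axes as the rail's
- roll_center (a point): centre, on the bar's axis, of the roll of green tape that hangs on the bar: 62 mm in diameter, 27 mm long along the bar with its hub; it can slide along the bar and starts anywhere from end to end
- flux_bottle: small brown bottle with a red cap, 31 mm across, 90 mm tall; origin at the centre of its foot; not to be disturbed
- glue_bottle: small white bottle with a red spout, 29 mm across, 75 mm tall; origin at the centre of its foot; not to be disturbed
- bin_yellow: open yellow parts bin, 101x72x51 mm; origin at the centre of its underside; not to be disturbed
- side_cutter: side cutters with red grips, lying flat, 141 mm long, 11 mm high; origin at the centre of the underside; not to be disturbed

How it is judged:
By the outcome, as a careful person would: the job done as asked, in the order asked, and still so for the second after the job is handed in, with the robot touching nothing.
It also fails if it takes over 51 s, if anything falls off the work surface, if the arm or the gripper's body presses on something with over 40 N, if the wrist force passes 120 N, or if a joint passes its speed limit or range.

### The arm

A 6-joint arm with a two-finger parallel gripper is mounted at the origin on a cart in front of the work surface, level with it; the furniture and walls round the work are solid. World frame = base frame: x ahead of the robot, y to its left, z up, the work surface at z = 0. Lengths are in m, angles in rad, forces in N, time in s.
With the tool pointing down it reaches from about 0.35 to 0.975 m from the base axis. Payload 4.9 kg.
Tool frame: the origin (TCP) lies at the very end of the fingers, on their centre line; the grasp point (between the pads) lies 19 mm behind it; z points along the fingers, y is the line along which they close (so a half turn about z gives the same grasp; the last joint's range is limited). The gripper opens to 85 mm and grips with 20 to 120 N. Pads are 22 mm wide; open, the fingers measure 114 mm over their backs; the gripper's body (76 mm by 85 mm) begins 54 mm behind the grasp point. The pads swing forward as they close: fully open they stand 13 mm farther back than shut.
Start: joints at [1.01, 0.053, 1.613, -0, 1.476, -0.119], TCP at [0.267, 0.565, 0.204] pointing down, gripper open.
Joint ranges: [-3.01, 3.01], [-1.01, 2.22], [0.06, 2.58], [-1.02, 4.17], [0.09, 2.62], [-3.14, 3.14]. Speed limits (rad/s): [2.57, 2.57, 3.14, 3.14, 3.14, 3.14].

### API

Orientations are given as a unit quaternion [w, x, y, z].
In Python, from plant import manip gives the robot as it stands.
- The arm moves only by the tool send_rows, never from a script. Its argument "increments" is a list of rows, each an object of numbers: "claw": the closure, from -1 (fully open) to 1 (shut); "dx", "dy", "dz": the shift along the tool's x, y, z in units of 0.5 m (1.0 is 0.5 m); "yaw": the turn about the tool's z in units of 1.5 rad (1.0 is 1.5 rad). A call has 1 to 20 rows; each row is the pose to reach, as a shift and turn from the pose commanded when the call began, along the tool's axes at that moment; what a row does not reach only later rows make up. A row lasts 1/8 s, in which the tool goes at most 62.5 mm and 10.7 degrees, less where a joint would pass 70% of its speed; a pose out of reach is approached as far as the arm can. A call with a number of a shift or a turn outside -1 to 1 is refused whole. A call with a gripper value outside its range is refused whole. The fingers move at their own pace and stop on an object; the grip force is fixed at half the most. Time passes only in rows, so rows that repeat a pose let the fingers close. It gives the time, the measured TCP pose, the force, the opening and the grip force at its end, in the units of the state.
- manip.state(): the state, without advancing time (a new reading comes with each control period).
- manip.grab_frame(name): name is "scene" or "top"; returns the picture (480x640x3 uint8, red, green, blue); there is no depth.
- manip.camera_params(name): a dict with "camera_matrix" (3x3 intrinsics, pixels), "extrinsics" (4x4, takes a point from world to camera coordinates). Camera axes: x right, y down, z forward; pixel columns grow to the right and rows downward; lengths in m; the calibration is good to about 2 mm. A picture is of the moment at which its call begins. camera_params takes no time and is no camera call.
- manip.job_done(): hands the job in; it is judged then, once.
The state is a dict: "time": time; "joint_pos": joint angles; "joint_vel": joint speeds; "joint_efforts": joint torques, N m; "tool_pos": TCP position; "tool_rot": TCP orientation; "contact_force": force on the tool from outside, world axes, zero at the start; "ft_torque": the same for the moment, N m; "gripper_width": opening from 0.0 (shut) to 1.0 (fully open); "grasp_force": force on a finger pad.
Only numpy, scipy, OpenCV 4.12 (cv2) and the standard library are available. Lean on these libraries where they do the work, as an engineer would, in place of code of your own. Each camera call takes 0.05 s, during which the arm holds its last target. There are 200 camera calls.

## Working session

There is one attempt and no reset: what is moved stays moved. The work goes in short steps, Python scripts to look and compute and a tool call to move; the robot and the scene stay as the last step left them, time stands still between calls to the robot, and variables do not carry over. Pictures are saved under pics/ and viewed, at most 12 in all, crops included, and the job is handed in when it is done.

Besides the shell and the picture viewer there is one more tool, called after "Emit:" by a JSON object that holds its "name" and its "arguments". send_rows: Moves the arm, as the interface text tells. Shifts and turns lie within -1 to 1; 1 stands for 0.5 m of shift or 1.5 rad of turn. Its arguments: {"type":"object","properties":{"increments":{"type":"array","items":{"type":"object","properties":{"claw":{"type":"number"},"dx":{"type":"number"},"dy":{"type":"number"},"dz":{"type":"number"},"yaw":{"type":"number"}}}}},"required":["increments"]}

```bash
mkdir -p pics; python3 - <<'E'
from plant import manip
import cv2, numpy as np
np.set_printoptions(precision=4,suppress=True)
for n in("scene","top"):
    im=manip.grab_frame(n); np.save(f"pics/{n}0.npy",im); cv2.imwrite(f"pics/{n}0.png",im[:,:,::-1]); p=manip.camera_params(n)
    print(n,p["camera_matrix"].tolist()); print(np.array(p["extrinsics"]))
s=manip.state();print({k:s[k] for k in("time","tool_pos","tool_rot","gripper_width","contact_force")})
E
```

```text
scene [[612.4408023379831, 0.0, 315.1601731016005], [0.0, 612.4408023379831, 229.45578665511323], [0.0, 0.0, 1.0]]
[[ 0.4824 -0.8759 -0.0121 -0.3154]
 [-0.6318 -0.3383 -0.6974  0.4002]
 [ 0.6068  0.3441 -0.7166  1.2627]
 [ 0.      0.      0.      1.    ]]
top [[559.1326252377353, 0.0, 325.2723016352317], [0.0, 559.1326252377353, 240.45056480643234], [0.0, 0.0, 1.0]]
[[-0.0134 -0.9998 -0.0135 -0.0589]
 [-0.9914  0.015  -0.1301  0.5565]
 [ 0.1303  0.0116 -0.9914  1.1195]
 [ 0.      0.      0.      1.    ]]
{'time': 0.1, 'tool_pos': array([0.2669, 0.5645, 0.2027]), 'tool_rot': array([-0.0003,  0.2191,  0.9757, -0.0009]), 'gripper_width': 0.9986142118301393, 'contact_force': array([-0.7168, -0.6091,  0.0764])}
```

View pics/top0.png

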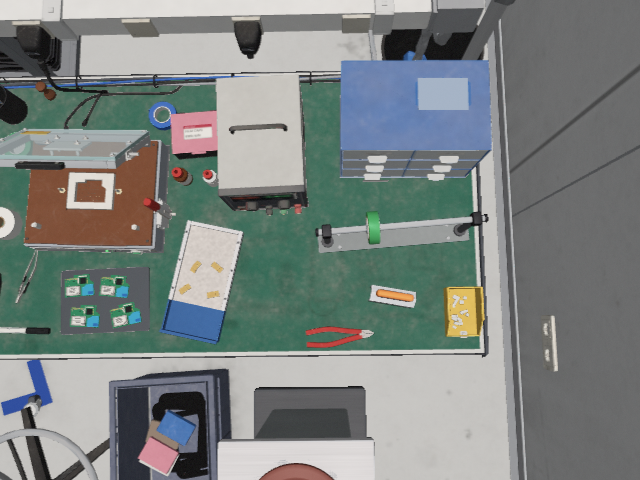

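View pics/scene0.png

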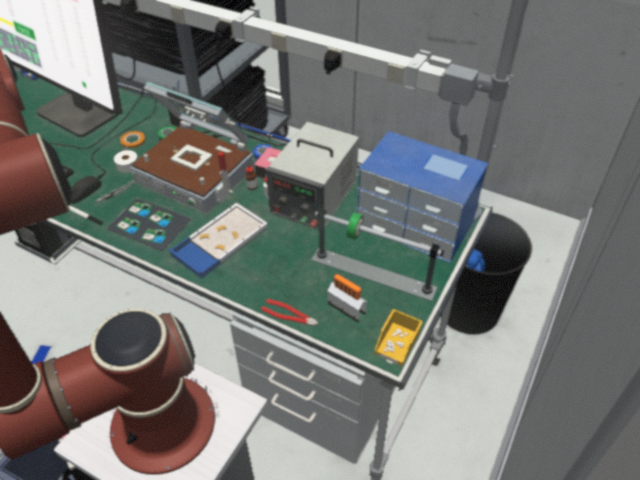

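The top view shows the board at about (205,265) with its tray at (192,320). The scraper handle is at (395,296). The rail bar runs from (325,233) to (478,218), with the roll at (373,227). The cutters are at (338,336) and the bin at (464,312).

```bash
cat > h.py <<'E'
from plant import manip
import cv2, numpy as np
np.set_printoptions(precision=4,suppress=True)
P={n:(np.array(manip.camera_params(n)["camera_matrix"]),np.array(manip.camera_params(n)["extrinsics"])) for n in("scene","top")}
def ray(n,uv):
    K,E=P[n];d=E[:3,:3].T@np.linalg.solve(K,[uv[0],uv[1],1.]);return -E[:3,:3].T@E[:3,3],d
def onz(n,uv,z):
    o,d=ray(n,uv);return o+d*(z-o[2])/d[2]
def proj(n,p):
    K,E=P[n];c=K@(E[:3,:3]@np.asarray(p)+E[:3,3]);return c[:2]/c[2]
def tri(a,b):
    (o1,d1),(o2,d2)=ray("top",a),ray("scene",b)
    t=np.linalg.lstsq(np.c_[d1,-d2],o2-o1,rcond=None)[0];p,q=o1+t[0]*d1,o2+t[1]*d2
    return (p+q)/2,np.linalg.norm(p-q)
def blobs(im,lo,hi,box,amin=10):
    x0,y0,x1,y1=box;m=cv2.inRange(cv2.cvtColor(im[y0:y1,x0:x1],cv2.COLOR_RGB2HSV),lo,hi)
    cs,_=cv2.findContours(m,cv2.RETR_EXTERNAL,cv2.CHAIN_APPROX_NONE)
    out=[]
    for c in cs:
        M=np.zeros_like(m);cv2.drawContours(M,[c],-1,1,-1);M&=(m>0).astype(np.uint8);k=cv2.moments(M,True)
        if k["m00"]>=amin: out.append((k["m00"],np.array([k["m10"]/k["m00"]+x0,k["m01"]/k["m00"]+y0]),cv2.minAreaRect(c+np.array([x0,y0]))))
    return sorted(out,key=lambda o:-o[0])
E
python3 - <<'E'
from h import *
T,S=np.load("pics/top0.npy"),np.load("pics/scene0.npy")
def show(t,im,*a):
    for o in blobs(im,*a): print(t,o[0],o[1],np.round(cv2.boxPoints(o[2]),1).tolist())
show("handle top",T,(5,150,120),(20,255,255),(360,280,425,312))
show("handle sc",S,(5,150,120),(20,255,255),(325,265,370,310))
show("roll top",T,(50,120,60),(75,255,255),(360,205,388,250))
show("roll sc",S,(50,120,60),(75,255,255),(342,205,366,240))
show("chips top",T,(12,60,120),(30,255,255),(170,250,235,305),6)
show("chips sc",S,(12,60,120),(30,255,255),(180,215,265,262),6)
show("tray top",T,(100,120,60),(120,255,255),(155,290,235,350))
show("white top",T,(0,0,170),(180,60,255),(155,215,250,320),200)
a=cv2.resize(T[215:350,155:250],None,fx=4,fy=4,interpolation=cv2.INTER_CUBIC)
b=cv2.resize(T[205:315,310:410],None,fx=4,fy=4,interpolation=cv2.INTER_CUBIC)
o=np.zeros((540,800,3),np.uint8);o[:540,:380]=a;o[:440,390:790]=b
cv2.imwrite("pics/crop1.png",o[:,:,::-1])
c=cv2.resize(S[200:320,300:450],None,fx=5,fy=5,interpolation=cv2.INTER_CUBIC)
cv2.imwrite("pics/crop2.png",c[:,:,::-1])
E
```

```text
handle top 239.0 [394.3347 295.0167] [[375.6000061035156, 295.29998779296875], [376.70001220703125, 288.6000061035156], [412.70001220703125, 294.6000061035156], [411.6000061035156, 301.29998779296875]]
handle sc 188.0 [347.4521 283.4787] [[333.0, 278.1000061035156], [336.70001220703125, 272.3999938964844], [361.6000061035156, 288.6000061035156], [357.8999938964844, 294.20001220703125]]
roll top 144.0 [373.7153 235.6597] [[369.0, 227.0], [379.0, 227.0], [379.0, 243.0], [369.0, 243.0]]
roll top 135.0 [372.7037 217.0667] [[366.0, 211.0], [378.0, 211.0], [378.0, 225.0], [366.0, 225.0]]
roll sc 195.0 [352.3026 224.8718] [[344.3999938964844, 235.89999389648438], [351.0, 211.60000610351562], [360.5, 214.1999969482422], [353.8999938964844, 238.5]]
chips top 71.0 [184.2817 288.4648] [[177.5, 289.29998779296875], [187.6999969482422, 282.5], [190.89999389648438, 287.3999938964844], [180.8000030517578, 294.20001220703125]]
chips top 70.0 [212.5    293.9143] [[207.0, 291.0], [218.0, 291.0], [218.0, 297.0], [207.0, 297.0]]
chips top 70.0 [194.9571 266.2714] [[189.10000610351562, 269.3999938964844]
[... 692 characters left out ...]

chips sc 40.0 [220.675 227.4  ] [[215.3000030517578, 226.89999389648438], [224.3000030517578, 223.89999389648438], [225.60000610351562, 227.8000030517578], [216.60000610351562, 230.8000030517578]]
chips sc 35.0 [234.8571 234.0286] [[231.5, 231.5], [236.0, 230.0], [238.1999969482422, 236.60000610351562], [233.6999969482422, 238.10000610351562]]
tray top 1995.0 [192.4612 321.5459] [[158.89999389648438, 331.70001220703125], [166.0, 298.6000061035156], [225.0, 311.20001220703125], [217.89999389648438, 344.29998779296875]]
white top 4212.0 [206.1206 264.4801] [[168.0, 298.6000061035156], [186.60000610351562, 218.39999389648438], [242.3000030517578, 231.3000030517578], [223.6999969482422, 311.5]]
```

View pics/crop1.png

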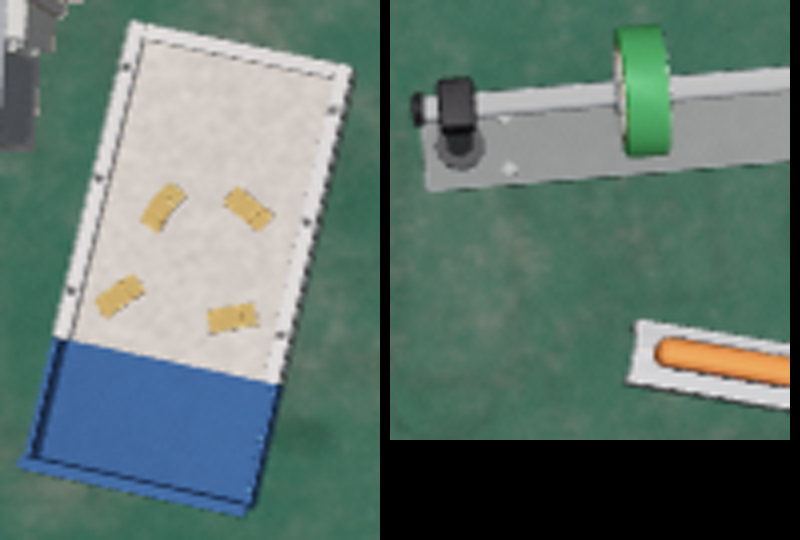

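View pics/crop2.png

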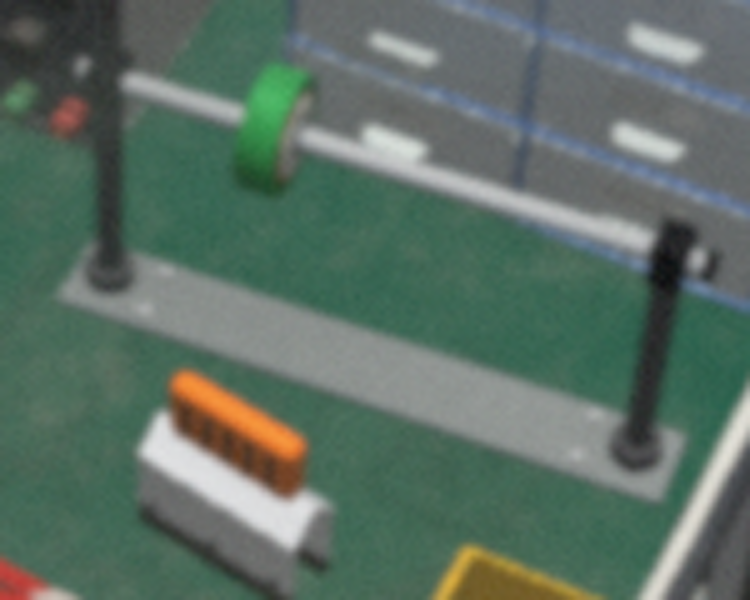

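Crop 1 shows the four chips clear of the rims. The roll sits near the rail's left clamp (the +y end), which leaves the right part of the bar free. Crop 2 shows the scraper standing upright.

```bash
python3 - <<'E'
from h import *
T,S=np.load("pics/top0.npy"),np.load("pics/scene0.npy")
ang=lambda d:np.degrees(np.arctan2(d[1],d[0]))
# board: far rim outer corners z=.022, tray front outer corners z=.029, open edge
fl,fr=onz("top",(186.6,218.4),.022),onz("top",(242.8,231.3),.022)
tl,tr=onz("top",(159,332),.029),onz("top",(217.9,344.8),.029)
print("rim far",fl,fr,"width",np.linalg.norm(fl-fr),"tray",tl,tr,np.linalg.norm(tl-tr))
ol,orr=onz("top",(168.7,299.5),.022),onz("top",(224.5,311.3),.022)
print("open corners",ol,orr,"len",np.linalg.norm(fl-ol),np.linalg.norm(fr-orr))
ax=(fl+fr)/2-(ol+orr)/2; print("axis deg",ang(ax),ang(fl-ol),ang(fr-orr),"edge",ang(fl-fr)-90,"centre",(fl+fr+ol+orr)/4)
c=(fl+fr+ol+orr)/4;u=ax[:2]/np.linalg.norm(ax[:2]);v=np.array([-u[1],u[0]])
sc=[o[1] for o in blobs(S,(12,60,120),(30,255,255),(180,215,265,262),6)]
for o in blobs(T,(12,60,120),(30,255,255),(170,250,235,305),6):
    p=onz("top",o[1],.021);d=p[:2]-c[:2];e=min(((tri(o[1],s)) for s in sc),key=lambda t:t[1]+abs(t[0][2]-.02))
    print("chip",p,"board xy",d@u,d@v,"tri",*e)
h=blobs(T,(5,150,120),(20,255,255),(360,280,425,312))[0];hs=blobs(S,(5,150,120),(20,255,255),(325,265,370,310))[0]
print("handle z.1",onz("top",h[1],.1),"tri",*tri(h[1],hs[1]))
b=cv2.boxPoints(h[2]);e1,e2=onz("top",(b[0]+b[1])/2,.1),onz("top",(b[2]+b[3])/2,.1);print("handle ends",e1,e2,ang(e1-e2),np.linalg.norm(e1-e2))
b=cv2.boxPoints(hs[2]);e1,e2=onz("scene",(b[0]+b[1])/2,.1),onz("scene",(b[2]+b[3])/2,.1);print("handle ends scene",e1,e2,ang(e1-e2))
# bar: column profiles
hsv=cv2.cvtColor(T,cv2.COLOR_RGB2HSV)
for x in list(range(336,364,9))+list(range(386,466,10)):
    print(x,T[212:236,x,:].mean(1).astype(int).tolist())
E
```

```text
rim far [0.6087 0.2253 0.022 ] [0.5794 0.1063 0.022 ] width 0.12252845967703152 tray [0.373  0.2755 0.029 ] [0.3457 0.1546 0.029 ] 0.12400601150303593
open corners [0.439  0.2592 0.022 ] [0.4132 0.1431 0.022 ] len 0.17312116180940568 0.17025699827314703
axis deg -11.899632903647364 -11.31212696177391 -12.497022571812769 edge -13.854015501723026 centre [0.5101 0.1835 0.022 ]
chip [0.4614 0.2275 0.021 ] board xy -0.05673818790937373 0.033085192998565494 tri [0.4616 0.2268 0.0223] 0.0009887234247695745
chip [0.4493 0.1686 0.021 ] board xy -0.05642142689086409 -0.02706256322326482 tri [0.4497 0.1678 0.0217] 0.0015403283209428267
chip [0.5073 0.2061 0.021 ] board xy -0.0073911388499353055 0.021555346645189755 tri [0.5073 0.2055 0.0224] 0.0005138526606088266
chip [0.5055 0.1609 0.021 ] board xy 0.00020104103519187378 -0.022983006411826427 tri [0.506  0.1603 0.0204] 0.001698556825597166
handle z.1 [ 0.4393 -0.199   0.1   ] tri [ 0.4403 -0.2008  0.096 ] 0.0033382318008290737
handle ends [ 0.4457 -0.1643  0.1   ] [ 0.4332 -0.233   0.1   ] 79.74592722205976 0.06989881070430405
handle ends scen
[... 742 characters left out ...]
53]
406 [94, 92, 93, 93, 91, 91, 91, 92, 91, 86, 182, 196, 194, 193, 188, 165, 134, 155, 154, 154, 154, 154, 154, 155]
416 [90, 90, 90, 91, 87, 88, 88, 89, 100, 189, 196, 194, 192, 191, 173, 128, 155, 154, 153, 153, 154, 154, 155, 155]
426 [88, 89, 88, 88, 92, 91, 90, 97, 156, 195, 194, 192, 191, 175, 130, 156, 156, 155, 155, 155, 156, 155, 154, 154]
436 [93, 92, 94, 94, 93, 98, 102, 146, 195, 193, 192, 191, 178, 132, 158, 158, 155, 156, 154, 154, 154, 156, 155, 157]
446 [94, 94, 97, 94, 93, 95, 124, 191, 192, 191, 191, 181, 156, 190, 158, 157, 155, 155, 154, 153, 154, 157, 157, 155]
456 [93, 95, 97, 95, 92, 103, 185, 192, 192, 190, 182, 152, 148, 84, 97, 98, 91, 90, 91, 96, 98, 88, 61, 102]
```

```bash
cat >> h.py <<'E'
def cmd(target,toolang,p0=None,q0=None):
    "row for a TCP target [m] and tool-y angle [deg]; tool pointing down"
    s=manip.state();p=np.array(s["tool_pos"]) if p0 is None else np.array(p0);w,x,y,z=s["tool_rot"] if q0 is None else q0
    tx=np.array([x*x-y*y,2*x*y,0]);tx/=np.linalg.norm(tx);ty=np.array([tx[1],-tx[0],0]);d=np.array(target)-p
    a=np.degrees(np.arctan2(ty[1],ty[0]));da=(toolang-a+90)%180-90
    return dict(dx=round(d@tx/.5,4),dy=round(d@ty/.5,4),dz=round(-d[2]/.5,4),yaw=round(np.radians(-da)/1.5,4),now=round(a,2))
E
python3 - <<'E'
from h import *
T,S=np.load("pics/top0.npy"),np.load("pics/scene0.npy")
ang=lambda d:np.degrees(np.arctan2(d[1],d[0]))
a,b=onz("top",(336,230.8),.15),onz("top",(456,220.6),.15);print("bar",a,b,ang(a-b))
print("clamp L inner",onz("top",(331.3,229.5),.156),"R inner ~",onz("top",(470,219),.156))
print("roll L/R edges",onz("top",(366,222),.165),onz("top",(379.5,231),.165), "scene c",tri((373.2,227),(352.3,224.9)))
# scene bar check
for c,u in(("l",(334,219)),("r",(425,246.5))): print(c,onz("scene",u,.15))
m=cv2.inRange(cv2.cvtColor(T,cv2.COLOR_RGB2HSV),(0,0,150),(180,60,255))|cv2.inRange(cv2.cvtColor(T,cv2.COLOR_RGB2HSV),(5,100,120),(20,255,255))
x0,y0=362,278;c=max(cv2.findContours(m[y0:316,x0:424],0,1)[0],key=cv2.contourArea)+np.array([x0,y0]);r=cv2.minAreaRect(c);bp=cv2.boxPoints(r)
w=np.array([onz("top",p,.055) for p in bp]);print("body",bp.tolist(),"\n",w,w.mean(0),[(ang(w[i]-w[i-1]),np.linalg.norm(w[i]-w[i-1])) for i in range(4)])
print("PSU",tri((303,190),(322,186)),onz("top",(218,196),.15),onz("top",(270,212),0.03))
print(cmd([.4395,-.2,.2],-10.5),cmd([.4395,-.2,.07],-10.5))
E
```

```text
bar [ 0.5584 -0.0884  0.15  ] [ 0.5742 -0.3123  0.15  ] 94.03047216898234
clamp L inner [ 0.5601 -0.0797  0.156 ] R inner ~ [ 0.5758 -0.3369  0.156 ]
roll L/R edges [ 0.5717 -0.1437  0.165 ] [ 0.5546 -0.1681  0.165 ] scene c (array([ 0.5621, -0.1552,  0.1558]), np.float64(0.005226490536797164))
l [ 0.5628 -0.1036  0.15  ]
r [ 0.5818 -0.3275  0.15  ]
body [[368.70269775390625, 299.78375244140625], [371.270263671875, 284.37835693359375], [416.6756591796875, 291.9459228515625], [414.10809326171875, 307.351318359375]] 
 [[ 0.4319 -0.1524  0.055 ]
 [ 0.4626 -0.1583  0.055 ]
 [ 0.4462 -0.2488  0.055 ]
 [ 0.4157 -0.2426  0.055 ]] [ 0.4391 -0.2005  0.055 ] [(np.float64(79.77760151536592), np.float64(0.09166049737367939)), (np.float64(-10.831296897844613), np.float64(0.03126880854999786)), (np.float64(-100.27769361828558), np.float64(0.09198065974094784)), (np.float64(168.57884326387318), np.float64(0.03118509921300572))]
PSU (array([ 0.6342, -0.0301,  0.1679]), np.float64(0.004149912494728182)) [0.6281 0.1329 0.15  ] [0.6182 0.0482 0.03  ]
{'dx': np.float64(-0.9658), 'dy': np.float64(-1.2345), 'dz': np.float64(0.0053), 'yaw': np.float64(0.8748), 'now': np.float64(64.69)} {'dx': np.float64(-0.9658), 'dy': np.float64(-1.2345), 'dz': np.float64(0.2653), 'yaw': np.float64(0.8748), 'now': np.float64(64.69)}
```

Emit:
{"name": "send_rows", "arguments": {"increments": [{"dx": -0.7726, "dy": -0.9876, "yaw": 0.7, "claw": -1}, {"dx": -0.7726, "dy": -0.9876, "yaw": 0.7, "claw": -1}, {"dx": -0.7726, "dy": -0.9876, "yaw": 0.7, "claw": -1}, {"dx": -0.7726, "dy": -0.9876, "yaw": 0.7, "claw": -1}, {"dx": -0.7726, "dy": -0.9876, "yaw": 0.7, "claw": -1}, {"dx": -0.7726, "dy": -0.9876, "yaw": 0.7, "claw": -1}, {"dx": -0.7726, "dy": -0.9876, "yaw": 0.7, "claw": -1}, {"dx": -0.7726, "dy": -0.9876, "yaw": 0.7, "claw": -1}, {"dx": -0.7726, "dy": -0.9876, "yaw": 0.7, "claw": -1}, {"dx": -0.7726, "dy": -0.9876, "yaw": 0.7, "claw": -1}, {"dx": -0.7726, "dy": -0.9876, "yaw": 0.7, "claw": -1}]}}

```text
invalid input
```

```bash
python3 - <<'E'
from h import *
s=manip.state();print(s["time"],s["tool_pos"],s["tool_rot"])
print(cmd([.4393,-.2003,.15],-10.3),cmd([.4393,-.2003,.07],-10.3))
# scene bar edges, offline
S=np.load("pics/scene0.npy")
for x in (330,338,376,390,405,420):
    lo=int(218+ (x-330)*.31); print(x,lo-8,S[lo-8:lo+10,x,:].mean(1).astype(int).tolist())
E
```

```text
0.1 [0.2669 0.5645 0.2027] [-0.0003  0.2191  0.9757 -0.0009]
{'dx': np.float64(-0.9656), 'dy': np.float64(-1.2352), 'dz': np.float64(0.1053), 'yaw': np.float64(0.8725), 'now': np.float64(64.69)} {'dx': np.float64(-0.9656), 'dy': np.float64(-1.2352), 'dz': np.float64(0.2653), 'yaw': np.float64(0.8725), 'now': np.float64(64.69)}
330 210 [91, 93, 89, 92, 103, 132, 165, 174, 158, 134, 106, 89, 87, 89, 84, 87, 85, 82]
338 212 [90, 91, 90, 88, 94, 113, 147, 172, 172, 150, 120, 95, 85, 82, 84, 84, 87, 85]
376 224 [119, 154, 191, 213, 214, 206, 194, 192, 185, 162, 126, 101, 90, 89, 84, 83, 84, 83]
390 228 [101, 103, 103, 104, 104, 123, 154, 182, 190, 173, 143, 108, 90, 83, 87, 87, 89, 86]
405 233 [97, 100, 101, 98, 106, 128, 164, 186, 188, 167, 137, 115, 95, 82, 85, 80, 84, 78]
420 237 [101, 102, 105, 104, 109, 124, 155, 179, 189, 182, 160, 131, 117, 116, 99, 90, 87, 86]
```

Emit:
{"name": "send_rows", "arguments": {"increments": [{"claw": -1, "dx": -0.7726, "dy": -0.9876, "dz": 0.0, "yaw": 0.7}, {"claw": -1, "dx": -0.7726, "dy": -0.9876, "dz": 0.0, "yaw": 0.7}, {"claw": -1, "dx": -0.7726, "dy": -0.9876, "dz": 0.0, "yaw": 0.7}, {"claw": -1, "dx": -0.7726, "dy": -0.9876, "dz": 0.0, "yaw": 0.7}, {"claw": -1, "dx": -0.7726, "dy": -0.9876, "dz": 0.0, "yaw": 0.7}, {"claw": -1, "dx": -0.7726, "dy": -0.9876, "dz": 0.0, "yaw": 0.7}, {"claw": -1, "dx": -0.7726, "dy": -0.9876, "dz": 0.0, "yaw": 0.7}, {"claw": -1, "dx": -0.7726, "dy": -0.9876, "dz": 0.0, "yaw": 0.7}, {"claw": -1, "dx": -0.7726, "dy": -0.9876, "dz": 0.0, "yaw": 0.7}, {"claw": -1, "dx": -0.7726, "dy": -0.9876, "dz": 0.0, "yaw": 0.7}, {"claw": -1, "dx": -0.7726, "dy": -0.9876, "dz": 0.0, "yaw": 0.7}]}}

```text
time: 1.48
tool_pos: [0.4051, -0.0502, 0.2034]
tool_rot: [-0.0, 0.681, 0.732, -0.0]
contact_force: [0.4, -1.0, -0.0]
gripper_width: 1.0
grasp_force: 0.0
```

```bash
python3 - <<'E'
from h import *
s=manip.state();print(s["time"],s["tool_pos"],s["tool_rot"])
print(cmd([.4393,-.2003,.15],-10.3),cmd([.4393,-.2003,.07],-10.3))
for (x,y) in ((330,217.2),(338,219.5),(390,235.8),(405,240.5),(420,245.3)):
    p=onz("scene",(x,y),.15);print(p, "top-line x at y:",.5584+(p[1]+.0884)*(.0158/-.2239))
E
```

```text
1.475 [ 0.4051 -0.0502  0.2034] [-0.0003  0.6815  0.7319 -0.0005]
{'dx': np.float64(-0.3043), 'dy': np.float64(0.0468), 'dz': np.float64(0.1067), 'yaw': np.float64(0.1674), 'now': np.float64(4.08)} {'dx': np.float64(-0.3043), 'dy': np.float64(0.0468), 'dz': np.float64(0.2667), 'yaw': np.float64(0.1674), 'now': np.float64(4.08)}
[ 0.5637 -0.0923  0.15  ] top-line x at y: 0.5586746644456625
[ 0.5658 -0.1127  0.15  ] top-line x at y: 0.5601182247455493
[ 0.575  -0.2437  0.15  ] top-line x at y: 0.5693559686251443
[ 0.5776 -0.2801  0.15  ] top-line x at y: 0.5719285236423869
[ 0.5799 -0.3161  0.15  ] top-line x at y: 0.5744699053355108
```

Emit:
{"name": "send_rows", "arguments": {"increments": [{"claw": -1, "dx": -0.3043, "dy": 0.0468, "dz": 0.0, "yaw": 0.1674}, {"claw": -1, "dx": -0.3043, "dy": 0.0468, "dz": 0.0, "yaw": 0.1674}, {"claw": -1, "dx": -0.3043, "dy": 0.0468, "dz": 0.0, "yaw": 0.1674}, {"claw": -1, "dx": -0.3043, "dy": 0.0468, "dz": 0.05, "yaw": 0.1674}, {"claw": -1, "dx": -0.3043, "dy": 0.0468, "dz": 0.15, "yaw": 0.1674}, {"claw": -1, "dx": -0.3043, "dy": 0.0468, "dz": 0.21, "yaw": 0.1674}, {"claw": -1, "dx": -0.3043, "dy": 0.0468, "dz": 0.26, "yaw": 0.1674}, {"claw": -1, "dx": -0.3043, "dy": 0.0468, "dz": 0.2667, "yaw": 0.1674}, {"claw": -1, "dx": -0.3043, "dy": 0.0468, "dz": 0.2667, "yaw": 0.1674}]}}

```text
time: 2.6
tool_pos: [0.441, -0.1959, 0.071]
tool_rot: [0.0, 0.765, 0.644, 0.0]
contact_force: [-0.7, -0.6, 0.4]
gripper_width: 1.004
grasp_force: 0.0
```

```bash
python3 - <<'E'
from h import *
s=manip.state();print(s["time"],s["tool_pos"],s["tool_rot"],s["contact_force"])
print(cmd([.4393,-.2003,.07],-10.3))
im=manip.grab_frame("scene");im2=manip.grab_frame("top")
o=np.zeros((480,800,3),np.uint8);o[:480,:400]=cv2.resize(im[230:350,290:390],None,fx=4,fy=4)
o[:480,400:]=cv2.resize(im2[240:360,345:445],None,fx=4,fy=4);cv2.imwrite("pics/grasp.png",o[:,:,::-1])
E
```

```text
2.6 [ 0.441  -0.1959  0.071 ] [0.0001 0.7649 0.6441 0.0001] [-0.655  -0.5794  0.3972]
{'dx': np.float64(-0.0092), 'dy': np.float64(-0.0019), 'dz': np.float64(0.0019), 'yaw': np.float64(0.0058), 'now': np.float64(-9.8)}
```

View pics/grasp.png

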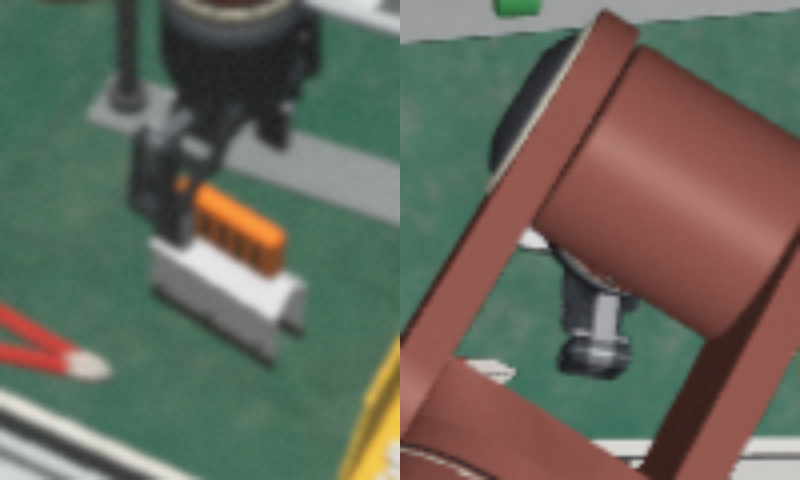

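The view shows the open fingers straddling the handle, slightly towards its +y end, with the scraper undisturbed. I'll settle and then close.

Emit:
{"name": "send_rows", "arguments": {"increments": [{"claw": -1, "dx": -0.005, "dy": -0.0, "dz": 0.002, "yaw": 0.005}, {"claw": -1, "dx": -0.005, "dy": -0.0, "dz": 0.002, "yaw": 0.005}, {"claw": 1, "dx": -0.005, "dy": -0.0, "dz": 0.002, "yaw": 0.005}, {"claw": 1, "dx": -0.005, "dy": -0.0, "dz": 0.002, "yaw": 0.005}, {"claw": 1, "dx": -0.005, "dy": -0.0, "dz": 0.002, "yaw": 0.005}, {"claw": 1, "dx": -0.005, "dy": -0.0, "dz": 0.002, "yaw": 0.005}, {"claw": 1, "dx": -0.005, "dy": -0.0, "dz": 0.002, "yaw": 0.005}, {"claw": 1, "dx": -0.005, "dy": -0.0, "dz": 0.002, "yaw": 0.005}, {"claw": 1, "dx": -0.005, "dy": -0.0, "dz": 0.002, "yaw": 0.005}, {"claw": 1, "dx": -0.005, "dy": -0.0, "dz": 0.002, "yaw": 0.005}]}}

```text
time: 3.95
tool_pos: [0.4403, -0.1989, 0.0697]
tool_rot: [0.0, 0.768, 0.641, 0.0]
contact_force: [-0.6, -0.0, 1.9]
gripper_width: 0.134
grasp_force: 59.0
```

```bash
python3 - <<'E'
from h import *
im=manip.grab_frame("scene");s=manip.state();print(s["time"],s["tool_pos"],s["tool_rot"],s["contact_force"],s["gripper_width"],s["grasp_force"])
o=blobs(im,(5,150,120),(20,255,255),(325,265,370,310))
print([(b[0],b[1],cv2.boxPoints(b[2]).tolist()) for b in o[:2]])
cv2.imwrite("pics/g2.png",cv2.resize(im[230:350,290:390],None,fx=4,fy=4)[:,:,::-1])
# old far end of handle was [361.6,288.6],[357.9,294.2]
z=.17
for t in ([.44,-.2,.17],[.44,.10,.17]): print(cmd(t,-12.4))
E
```

```text
4.0 [ 0.4403 -0.1989  0.0697] [0.0001 0.7677 0.6408 0.    ] [-1.0914  0.3414  2.0456] 0.1326743488954359 59.03784513473511
[(100.0, array([354.49, 287.95]), [[346.1294250488281, 284.3176574707031], [352.3058776855469, 279.0235290527344], [363.1764831542969, 291.7059020996094], [357.0000305175781, 297.0000305175781]])]
{'dx': np.float64(-0.0022), 'dy': np.float64(-0.0002), 'dz': np.float64(-0.2007), 'yaw': np.float64(0.0245), 'now': np.float64(-10.29)}
{'dx': np.float64(0.5881), 'dy': np.float64(-0.1074), 'dz': np.float64(-0.2007), 'yaw': np.float64(0.0245), 'now': np.float64(-10.29)}
```

View pics/g2.png

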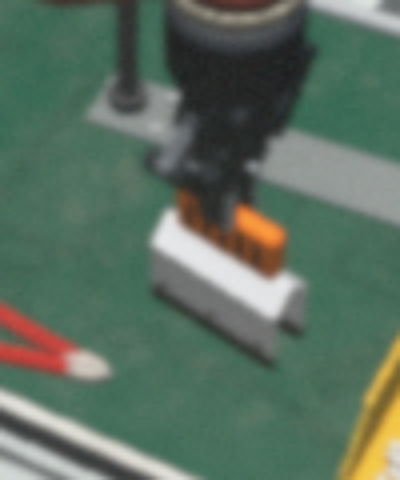

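The scraper is gripped near the middle of the handle, still upright and where it stood. Next I compute the moves to the board.

```bash
python3 - <<'E'
from h import *
u=np.array([np.cos(np.radians(-12.2)),np.sin(np.radians(-12.2))]);v=np.array([-u[1],u[0]]);c=np.array([.511,.1837])
W=lambda bx,by,z:[*(c+bx*u+by*v),z]
for t in ([.44,-.2,.17],[.44,.10,.17],W(.038,.0025,.17),W(.038,.0025,.10)): print(t,{k:float(x) for k,x in cmd(t,-12.2).items()})
E
```

```text
[0.44, -0.2, 0.17] {'dx': -0.0022, 'dy': -0.0002, 'dz': -0.2007, 'yaw': 0.0222, 'now': -10.29}
[0.44, 0.1, 0.17] {'dx': 0.5881, 'dy': -0.1074, 'dz': -0.2007, 'yaw': 0.0222, 'now': -10.29}
[np.float64(0.54867011597401), np.float64(0.17811319747041046), 0.17] {'dx': 0.7807, 'dy': 0.0785, 'dz': -0.2007, 'yaw': 0.0222, 'now': -10.29}
[np.float64(0.54867011597401), np.float64(0.17811319747041046), 0.1] {'dx': 0.7807, 'dy': 0.0785, 'dz': -0.0607, 'yaw': 0.0222, 'now': -10.29}
```

Emit:
{"name": "send_rows", "arguments": {"increments": [{"claw": 1, "dx": 0.0, "dy": 0.0, "dz": -0.1, "yaw": 0.0}, {"claw": 1, "dx": 0.0, "dy": 0.0, "dz": -0.2, "yaw": 0.0}, {"claw": 1, "dx": 0.1, "dy": -0.02, "dz": -0.2, "yaw": 0.02}, {"claw": 1, "dx": 0.22, "dy": -0.04, "dz": -0.2, "yaw": 0.02}, {"claw": 1, "dx": 0.34, "dy": -0.06, "dz": -0.2, "yaw": 0.022}, {"claw": 1, "dx": 0.46, "dy": -0.08, "dz": -0.2, "yaw": 0.022}, {"claw": 1, "dx": 0.58, "dy": -0.1, "dz": -0.2, "yaw": 0.022}, {"claw": 1, "dx": 0.58, "dy": -0.1, "dz": -0.2, "yaw": 0.022}, {"claw": 1, "dx": 0.69, "dy": -0.04, "dz": -0.2, "yaw": 0.022}, {"claw": 1, "dx": 0.77, "dy": 0.04, "dz": -0.2, "yaw": 0.022}, {"claw": 1, "dx": 0.7807, "dy": 0.0785, "dz": -0.2, "yaw": 0.0222}, {"claw": 1, "dx": 0.7807, "dy": 0.0785, "dz": -0.2, "yaw": 0.0222}, {"claw": 1, "dx": 0.7807, "dy": 0.0785, "dz": -0.14, "yaw": 0.0222}, {"claw": 1, "dx": 0.7807, "dy": 0.0785, "dz": -0.09, "yaw": 0.0222}, {"claw": 1, "dx": 0.7807, "dy": 0.0785, "dz": -0.065, "yaw": 0.0222}, {"claw": 1, "dx": 0.7807, "dy": 0.0785, "dz": -0.06, "yaw": 0.0222}, {"claw": 1, "dx": 0.7807, "dy": 0.0785, "dz": -0.06, "yaw": 0.0222}]}}

```text
time: 6.12
tool_pos: [0.549, 0.178, 0.1004]
tool_rot: [0.0, 0.778, 0.628, 0.001]
contact_force: [-0.0, 0.8, -1.2]
gripper_width: 0.132
grasp_force: 59.1
```

```bash
python3 - <<'E'
from h import *
im=manip.grab_frame("scene");t=manip.grab_frame("top");s=manip.state();print(s["time"],s["tool_pos"],s["tool_rot"],s["contact_force"],s["gripper_width"],s["grasp_force"])
u=np.array([np.cos(np.radians(-12.2)),np.sin(np.radians(-12.2))]);v=np.array([-u[1],u[0]]);c=np.array([.511,.1837])
print(cmd([*(c+.038*u+.0025*v),.0842],-12.2))
o=np.zeros((540,800,3),np.uint8);o[:500,:400]=cv2.resize(im[150:275,180:280],None,fx=4,fy=4)
o[:540,400:780]=cv2.resize(t[215:350,155:250],None,fx=4,fy=4);cv2.imwrite("pics/w1.png",o[:,:,::-1])
E
```

```text
6.225 [0.5494 0.1783 0.1009] [0.0006 0.7783 0.6279 0.001 ] [ 0.326   0.7181 -1.3054] 0.13535133001183852 59.09923732280731
{'dx': np.float64(-0.0006), 'dy': np.float64(-0.0014), 'dz': np.float64(0.0333), 'yaw': np.float64(-0.0001), 'now': np.float64(-12.2)}
```

View pics/w1.png

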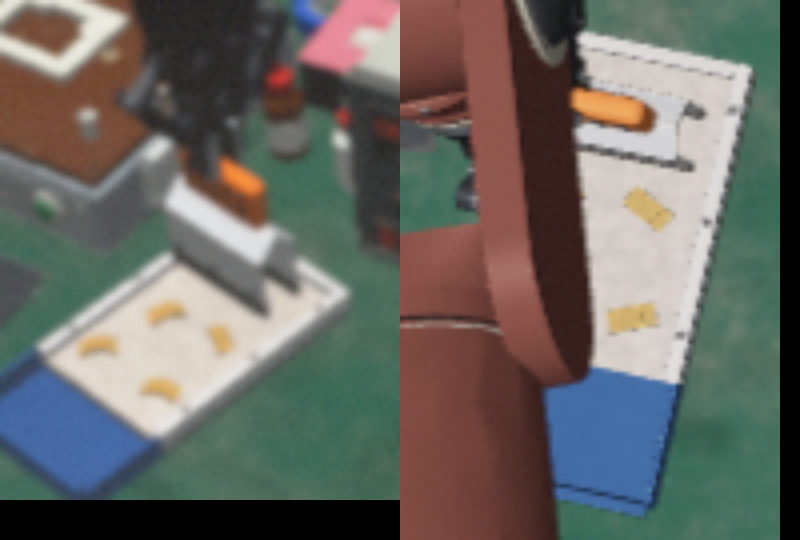

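The scraper hangs behind all four chips, inside the rims, with its right lip end near crop (690,160). I'll lower it and check for contact.

Emit:
{"name": "send_rows", "arguments": {"increments": [{"claw": 1, "dx": 0.0, "dy": -0.001, "dz": 0.02, "yaw": 0.0}, {"claw": 1, "dx": 0.0, "dy": -0.001, "dz": 0.03, "yaw": 0.0}, {"claw": 1, "dx": 0.0, "dy": -0.001, "dz": 0.0325, "yaw": 0.0}, {"claw": 1, "dx": 0.0, "dy": -0.001, "dz": 0.0325, "yaw": 0.0}]}}

```text
time: 6.72
tool_pos: [0.5484, 0.1782, 0.0838]
tool_rot: [0.0, 0.778, 0.628, 0.0]
contact_force: [-2.2, -0.8, 2.9]
gripper_width: 0.133
grasp_force: 59.7
```

Emit:
{"name": "send_rows", "arguments": {"increments": [{"claw": 1, "dx": 0.0, "dy": -0.02, "dz": 0.0, "yaw": 0.0}, {"claw": 1, "dx": 0.0, "dy": -0.045, "dz": 0.0, "yaw": 0.0}, {"claw": 1, "dx": 0.0, "dy": -0.07, "dz": 0.0, "yaw": 0.0}, {"claw": 1, "dx": 0.0, "dy": -0.095, "dz": 0.0, "yaw": 0.0}, {"claw": 1, "dx": 0.0, "dy": -0.12, "dz": 0.0, "yaw": 0.0}, {"claw": 1, "dx": 0.0, "dy": -0.145, "dz": 0.0, "yaw": 0.0}, {"claw": 1, "dx": 0.0, "dy": -0.17, "dz": 0.0, "yaw": 0.0}, {"claw": 1, "dx": 0.0, "dy": -0.19, "dz": 0.0, "yaw": 0.0}, {"claw": 1, "dx": 0.0, "dy": -0.21, "dz": 0.0, "yaw": 0.0}, {"claw": 1, "dx": 0.0, "dy": -0.23, "dz": 0.0, "yaw": 0.0}, {"claw": 1, "dx": 0.0, "dy": -0.25, "dz": 0.0, "yaw": 0.0}, {"claw": 1, "dx": 0.0, "dy": -0.265, "dz": 0.0, "yaw": 0.0}, {"claw": 1, "dx": 0.0, "dy": -0.265, "dz": 0.0, "yaw": 0.0}]}}

```text
time: 8.35
tool_pos: [0.418, 0.2063, 0.0831]
tool_rot: [0.0, 0.778, 0.628, -0.0]
contact_force: [2.6, -1.8, 3.5]
gripper_width: 0.134
grasp_force: 59.8
```

```bash
python3 - <<'E'
from h import *
im=manip.grab_frame("scene");t=manip.grab_frame("top");s=manip.state();print(s["time"],s["tool_pos"],s["tool_rot"],s["contact_force"],s["gripper_width"],s["grasp_force"])
for n,i,b in(("sc",im,(150,205,290,290)),("top",t,(140,210,255,350))):
    print(n,[(x[0],x[1]) for x in blobs(i,(12,60,120),(30,255,255),b,5)])
o=np.zeros((540,800,3),np.uint8);o[:500,:400]=cv2.resize(im[170:295,170:270],None,fx=4,fy=4)
o[:540,400:780]=cv2.resize(t[215:350,155:250],None,fx=4,fy=4);cv2.imwrite("pics/w2.png",o[:,:,::-1])
E
```

```text
8.45 [0.4184 0.2062 0.0831] [-0.0001  0.7782  0.628  -0.0003] [ 1.7998 -1.3884  2.9066] 0.13367308732464106 59.82811912894249
sc [(61.0, array([187.8361, 251.8525])), (54.0, array([201.7593, 261.8148])), (35.0, array([200.6286, 226.9714]))]
top [(129.0, array([193.0698, 310.6512])), (78.0, array([205.3333, 323.1667])), (48.0, array([184.125, 323.625]))]
```

View pics/w2.png

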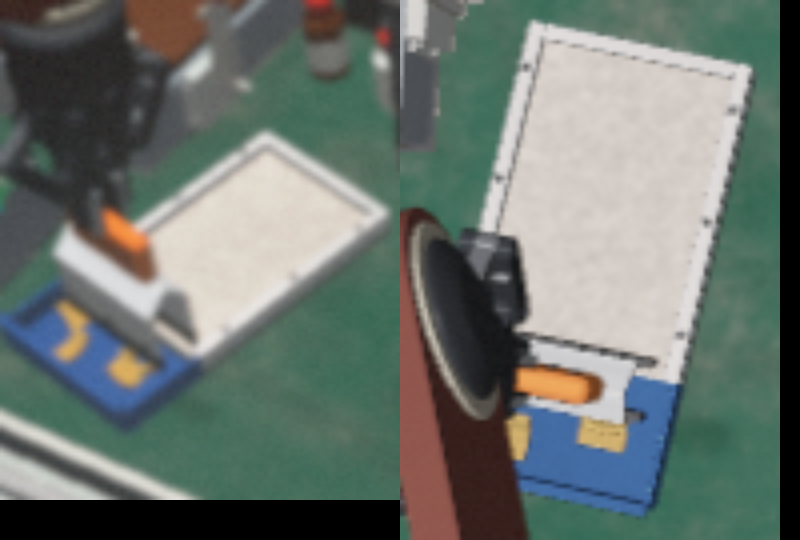

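The board is empty and the chips are in the tray, at crop (70,330) and (130,370). Next I lift and carry the scraper above the rail.

```bash
python3 - <<'E'
from h import *
for t in ([.4184,.2062,.26],[.44,-.02,.26],[.47,-.256,.26],[.5712,-.256,.26]): print(t,{k:float(x) for k,x in cmd(t,4.03).items()})
E
```

```text
[0.4184, 0.2062, 0.26] {'dx': -0.0, 'dy': 0.0001, 'dz': -0.3537, 'yaw': -0.1888, 'now': -12.2}
[0.44, -0.02, 0.26] {'dx': -0.4331, 'dy': 0.1379, 'dz': -0.3537, 'yaw': -0.1888, 'now': -12.2}
[0.47, -0.256, 0.26] {'dx': -0.8817, 'dy': 0.2963, 'dz': -0.3537, 'yaw': -0.1888, 'now': -12.2}
[0.5712, -0.256, 0.26] {'dx': -0.839, 'dy': 0.4941, 'dz': -0.3537, 'yaw': -0.1888, 'now': -12.2}
```

Emit:
{"name": "send_rows", "arguments": {"increments": [{"claw": 1, "dx": 0.0, "dy": 0.0, "dz": -0.06, "yaw": 0.0}, {"claw": 1, "dx": 0.0, "dy": 0.0, "dz": -0.16, "yaw": 0.0}, {"claw": 1, "dx": 0.0, "dy": 0.0, "dz": -0.26, "yaw": 0.0}, {"claw": 1, "dx": 0.0, "dy": 0.0, "dz": -0.3537, "yaw": 0.0}, {"claw": 1, "dx": -0.1, "dy": 0.03, "dz": -0.3537, "yaw": -0.05}, {"claw": 1, "dx": -0.22, "dy": 0.07, "dz": -0.3537, "yaw": -0.1}, {"claw": 1, "dx": -0.34, "dy": 0.11, "dz": -0.3537, "yaw": -0.15}, {"claw": 1, "dx": -0.45, "dy": 0.15, "dz": -0.3537, "yaw": -0.1888}, {"claw": 1, "dx": -0.56, "dy": 0.19, "dz": -0.3537, "yaw": -0.1888}, {"claw": 1, "dx": -0.67, "dy": 0.22, "dz": -0.3537, "yaw": -0.1888}, {"claw": 1, "dx": -0.78, "dy": 0.26, "dz": -0.3537, "yaw": -0.1888}, {"claw": 1, "dx": -0.87, "dy": 0.3, "dz": -0.3537, "yaw": -0.1888}, {"claw": 1, "dx": -0.86, "dy": 0.4, "dz": -0.3537, "yaw": -0.1888}, {"claw": 1, "dx": -0.839, "dy": 0.4941, "dz": -0.3537, "yaw": -0.1888}, {"claw": 1, "dx": -0.839, "dy": 0.4941, "dz": -0.3537, "yaw": -0.1888}, {"claw": 1, "dx": -0.839, "dy": 0.4941, "dz": -0.3537, "yaw": -0.1888}, {"claw": 1, "dx": -0.839, "dy": 0.4941, "dz": -0.3537, "yaw": -0.1888}]}}

```text
time: 10.58
tool_pos: [0.5703, -0.2555, 0.2595]
tool_rot: [-0.001, 0.682, 0.731, -0.0]
contact_force: [-0.1, 0.2, -1.7]
gripper_width: 0.131
grasp_force: 59.2
```

```bash
python3 - <<'E'
from h import *
im=manip.grab_frame("scene");t=manip.grab_frame("top");np.save("pics/s3.npy",im);np.save("pics/t3.npy",t)
s=manip.state();print(s["time"],s["tool_pos"],s["tool_rot"],s["contact_force"],s["gripper_width"],s["grasp_force"]);print(cmd([.5712,-.256,.26],4.03))
for n,i,b in(("sc",im,(150,205,290,290)),("top",t,(140,210,255,350))):
    print(n,[(x[0],x[1],np.round(cv2.boxPoints(x[2])).tolist()) for x in blobs(i,(12,60,120),(30,255,255),b,5)])
print([(x[0],x[1]) for x in blobs(im,(50,120,60),(75,255,255),(335,195,372,245))])
o=np.zeros((560,800,3),np.uint8);o[:400,:400]=cv2.resize(im[165:265,350:450],None,fx=4,fy=4)
o[:400,400:800]=cv2.resize(t[170:270,370:470],None,fx=4,fy=4)
o[400:560,:400]=cv2.resize(t[300:348,150:270],(400,160));o[400:560,400:]=cv2.resize(im[235:275,165:265],(400,160));cv2.imwrite("pics/r1.png",o[:,:,::-1])
E
```

```text
10.675 [ 0.5706 -0.2558  0.2603] [-0.0001  0.682   0.7314  0.0001] [-0.6188 -0.6571 -2.688 ] 0.13097594330616544 59.23752307891846
{'dx': np.float64(-0.0005), 'dy': np.float64(0.0011), 'dz': np.float64(0.0006), 'yaw': np.float64(-0.0004), 'now': np.float64(4.0)}
sc [(68.0, array([187.9853, 251.7647]), [[184.0, 245.0], [191.0, 245.0], [191.0, 259.0], [184.0, 259.0]]), (35.0, array([200.6571, 263.2286]), [[196.0, 263.0], [199.0, 259.0], [205.0, 264.0], [202.0, 267.0]]), (16.0, array([205.25, 259.75]), [[202.0, 259.0], [203.0, 257.0], [208.0, 260.0], [207.0, 263.0]])]
top [(67.0, array([205.1791, 324.1045]), [[199.0, 325.0], [200.0, 320.0], [212.0, 323.0], [210.0, 328.0]]), (64.0, array([184.1562, 322.6562]), [[180.0, 328.0], [183.0, 316.0], [188.0, 318.0], [185.0, 329.0]]), (64.0, array([175.4688, 311.4844]), [[169.0, 311.0], [172.0, 306.0], [182.0, 312.0], [179.0, 317.0]]), (23.0, array([207.1739, 317.8261]), [[201.0, 318.0], [202.0, 315.0], [212.0, 317.0], [212.0, 320.0]])]
[(193.0, array([352.3886, 224.9119]))]
```

View pics/r1.png

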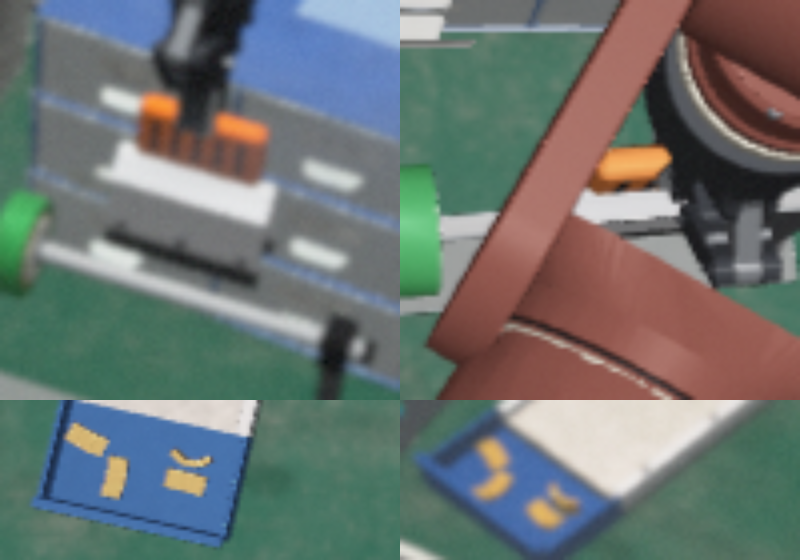

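All four chips lie on the tray floor. The scraper hangs over the free span right of the roll, which hasn't moved. I'll check its lateral offset to the bar using the same cameras.

```bash
python3 - <<'E'
from h import *
S,T=np.load("pics/s3.npy"),np.load("pics/t3.npy")
tcp=np.array([.5706,-.2558,.2603-.0697]);a=np.radians(4.0);ux=np.array([np.cos(a),np.sin(a),0]);uy=np.array([-ux[1],ux[0],0])
W=lambda x,y,z:tcp+x*ux+y*uy+np.array([0,0,z])
print("scene lip pred",proj("scene",W(-.0165,.045,0)),proj("scene",W(-.0165,-.045,0)))
for x in(382,390,398,406): print(x,"rows",215,S[215:242,x].mean(1).astype(int).tolist())
print("scene px per m rail-x",(proj("scene",W(.01,0,0))-proj("scene",W(0,0,0)))*100)
print("top handle pred top edges, right end",proj("top",W(-.007,-.036,.1)),proj("top",W(.007,-.036,.1)),proj("top",W(0,-.036,.102)))
print("top body lower edge pred (leg outer -.013,z.05)",proj("top",W(-.0135,-.02,.049)))
o=blobs(T,(5,150,120),(20,255,255),(410,195,445,225));print(o[0][0],o[0][1],cv2.boxPoints(o[0][2]).tolist())
for x in(425,430,434): print(x,"rows",200,T[200:230,x].tolist()[0:1],cv2.cvtColor(T,cv2.COLOR_RGB2HSV)[200:230,x,1].tolist(),T[200:230,x].mean(1).astype(int).tolist())
E
```

```text
scene lip pred [374.2227 225.4322] [412.1622 237.2414]
382 rows 215 [117, 114, 116, 116, 115, 113, 111, 100, 81, 58, 41, 66, 126, 196, 222, 224, 216, 206, 207, 197, 170, 134, 100, 91, 89, 87, 87]
390 rows 215 [125, 118, 119, 116, 113, 121, 118, 119, 115, 109, 94, 69, 47, 45, 60, 86, 102, 112, 130, 164, 194, 204, 186, 151, 115, 94, 90]
398 rows 215 [214, 173, 133, 121, 116, 117, 117, 116, 115, 119, 116, 116, 104, 83, 52, 40, 41, 69, 99, 107, 113, 143, 182, 201, 195, 171, 134]
406 rows 215 [230, 228, 218, 183, 144, 121, 116, 116, 118, 116, 117, 120, 120, 117, 112, 96, 64, 38, 37, 61, 85, 101, 108, 128, 162, 193, 202]
scene px per m rail-x [ 148.6758 -286.6089]
top handle pred top edges, right end [462.7667 211.3133] [461.7684 202.814 ] [462.5519 206.8243]
top body lower edge pred (leg outer -.013,z.05) [446.9302 221.2998]
130.0 [426.8462 211.3308] [[417.1584167480469, 207.58416748046875], [436.6633605957031, 205.6336669921875], [437.6435852050781, 215.43563842773438], [418.1386413574219, 217.38613891601562]]
425 rows 200 [[132, 88, 78]] [104, 43, 86, 84, 80, 79, 42, 171, 163, 158, 152, 145, 149, 160, 172, 171, 13, 31, 3, 2, 2, 2, 2, 2, 2, 6, 4, 2, 3, 73] [99, 88, 87, 104, 104, 103, 93, 138, 155, 168, 172, 177, 171, 158, 135, 77, 18, 60, 187, 216, 218, 219, 220, 220, 216, 127, 113, 115, 73, 88]
430 rows 200 [[72, 117, 99]] [98, 100, 99, 103, 103, 100, 103, 168, 160, 156, 150, 143, 155, 166, 177, 187, 178, 60, 2, 2, 1, 2, 2, 2, 1, 2, 4, 5, 13, 6] [96, 95, 96, 96, 96, 95, 87, 147, 164, 170, 174, 178, 165, 152, 113, 77, 72, 95, 217, 215, 219, 220, 219, 219, 219, 114, 115, 111, 38, 136]
434 rows 200 [[24, 26, 27]] [28, 26, 0, 17, 13, 39, 167, 163, 158, 156, 148, 148, 162, 157, 93, 7, 45, 38, 2, 2, 2, 2, 1, 1, 5, 7, 4, 3, 5, 5] [25, 27, 27, 29, 39, 30, 69, 155, 167, 170, 175, 172, 150, 90, 79, 74, 77, 134, 216, 216, 219, 219, 219, 214, 103, 115, 115, 77, 52, 163]
```

Emit:
{"name": "send_rows", "arguments": {"increments": [{"claw": 1, "dx": 0.0, "dy": 0.001, "dz": 0.03, "yaw": 0.0}, {"claw": 1, "dx": 0.0, "dy": 0.001, "dz": 0.055, "yaw": 0.0}, {"claw": 1, "dx": 0.0, "dy": 0.001, "dz": 0.075, "yaw": 0.0}, {"claw": 1, "dx": 0.0, "dy": 0.001, "dz": 0.09, "yaw": 0.0}, {"claw": 1, "dx": 0.0, "dy": 0.001, "dz": 0.1, "yaw": 0.0}, {"claw": 1, "dx": 0.0, "dy": 0.001, "dz": 0.1, "yaw": 0.0}]}}

```text
time: 11.42
tool_pos: [0.5718, -0.2558, 0.2096]
tool_rot: [-0.0, 0.682, 0.732, -0.0]
contact_force: [0.3, 0.4, -2.6]
gripper_width: 0.135
grasp_force: 59.2
```

```bash
python3 - <<'E'
from h import *
im=manip.grab_frame("scene");s=manip.state();print(s["time"],s["tool_pos"],s["contact_force"],s["ft_torque"],s["grasp_force"])
cv2.imwrite("pics/r2.png",cv2.resize(im[165:265,340:450],None,fx=5,fy=5)[:,:,::-1])
E
```

```text
11.475 [ 0.572  -0.2559  0.2101] [-0.5847 -0.2142 -1.1881] [ 0.0038  0.0559 -0.0046] 59.235879778862
```

View pics/r2.png

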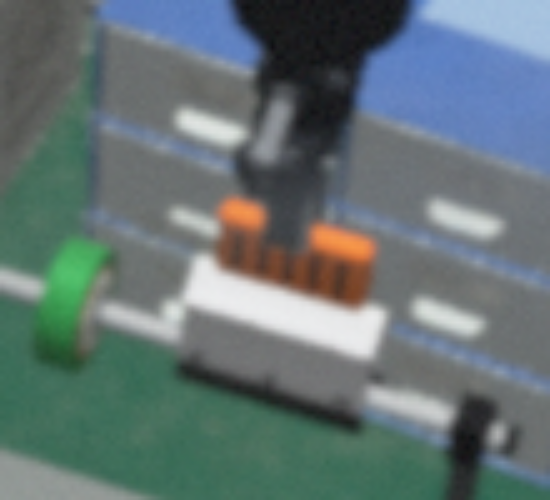

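The bar passes between the legs with no contact force. I'll continue down.

Emit:
{"name": "send_rows", "arguments": {"increments": [{"claw": 1, "dx": 0.0, "dy": -0.001, "dz": 0.025, "yaw": 0.0}, {"claw": 1, "dx": 0.0, "dy": -0.001, "dz": 0.045, "yaw": 0.0}, {"claw": 1, "dx": 0.0, "dy": -0.001, "dz": 0.06, "yaw": 0.0}, {"claw": 1, "dx": 0.0, "dy": -0.001, "dz": 0.072, "yaw": 0.0}, {"claw": 1, "dx": 0.0, "dy": -0.001, "dz": 0.08, "yaw": 0.0}, {"claw": 1, "dx": 0.0, "dy": -0.001, "dz": 0.084, "yaw": 0.0}, {"claw": 1, "dx": 0.0, "dy": -0.001, "dz": 0.084, "yaw": 0.0}]}}

```text
time: 12.35
tool_pos: [0.5714, -0.256, 0.1681]
tool_rot: [0.0, 0.682, 0.732, -0.0]
contact_force: [-0.8, 0.8, -2.2]
gripper_width: 0.133
grasp_force: 59.2
```

Emit:
{"name": "send_rows", "arguments": {"increments": [{"claw": 1, "dx": 0.0, "dy": 0.0, "dz": 0.002, "yaw": 0.0}, {"claw": 1, "dx": 0.0, "dy": 0.0, "dz": 0.004, "yaw": 0.0}, {"claw": 1, "dx": 0.0, "dy": 0.0, "dz": 0.004, "yaw": 0.0}]}}

```text
time: 12.72
tool_pos: [0.5717, -0.2562, 0.1671]
tool_rot: [0.001, 0.682, 0.732, 0.0]
contact_force: [-1.4, 1.2, 3.1]
gripper_width: 0.136
grasp_force: 59.7
```

Seated: TCP at 0.167 m as calculated, with light contact. I'll release gently.

Emit:
{"name": "send_rows", "arguments": {"increments": [{"claw": 0.7, "dx": 0.0, "dy": 0.0, "dz": 0.0, "yaw": 0.0}, {"claw": 0.6, "dx": 0.0, "dy": 0.0, "dz": 0.0, "yaw": 0.0}, {"claw": 0.4, "dx": 0.0, "dy": 0.0, "dz": 0.0, "yaw": 0.0}, {"claw": 0.1, "dx": 0.0, "dy": 0.0, "dz": 0.0, "yaw": 0.0}, {"claw": -0.2, "dx": 0.0, "dy": 0.0, "dz": 0.0, "yaw": 0.0}, {"claw": -0.5, "dx": 0.0, "dy": 0.0, "dz": 0.0, "yaw": 0.0}, {"claw": -0.5, "dx": 0.0, "dy": 0.0, "dz": 0.0, "yaw": 0.0}, {"claw": -0.5, "dx": 0.0, "dy": 0.0, "dz": -0.02, "yaw": 0.0}, {"claw": -0.5, "dx": 0.0, "dy": 0.0, "dz": -0.08, "yaw": 0.0}, {"claw": -0.5, "dx": 0.0, "dy": 0.0, "dz": -0.16, "yaw": 0.0}, {"claw": -0.5, "dx": 0.0, "dy": 0.0, "dz": -0.24, "yaw": 0.0}, {"claw": -0.5, "dx": 0.0, "dy": -0.1, "dz": -0.26, "yaw": 0.0}, {"claw": -0.5, "dx": 0.0, "dy": -0.2, "dz": -0.26, "yaw": 0.0}, {"claw": -0.5, "dx": 0.0, "dy": -0.25, "dz": -0.26, "yaw": 0.0}, {"claw": -0.5, "dx": 0.0, "dy": -0.25, "dz": -0.26, "yaw": 0.0}]}}

```text
time: 14.6
tool_pos: [0.446, -0.265, 0.2975]
tool_rot: [0.001, 0.682, 0.731, 0.0]
contact_force: [1.0, -0.5, -0.0]
gripper_width: 0.748
grasp_force: 0.0
```

```bash
python3 - <<'E'
from h import *
im=manip.grab_frame("scene");t=manip.grab_frame("top");s=manip.state();print(s["time"],s["tool_pos"],s["contact_force"],s["gripper_width"])
print("roll",[(x[0],x[1]) for x in blobs(im,(50,120,60),(75,255,255),(335,195,372,245))])
o=np.zeros((560,800,3),np.uint8);o[:400,:440]=cv2.resize(im[165:265,340:450],None,fx=4,fy=4)
o[:400,450:800]=cv2.resize(t[150:310,340:480],(350,400));o[400:,:400]=cv2.resize(im[200:280,165:365],(400,160));cv2.imwrite("pics/end.png",o[:,:,::-1])
E
```

```text
14.7 [ 0.4471 -0.2648  0.2968] [0.5413 0.3738 0.1436] 0.7489749142151005
roll [(200.0, array([352.435, 224.755]))]
```

View pics/end.png

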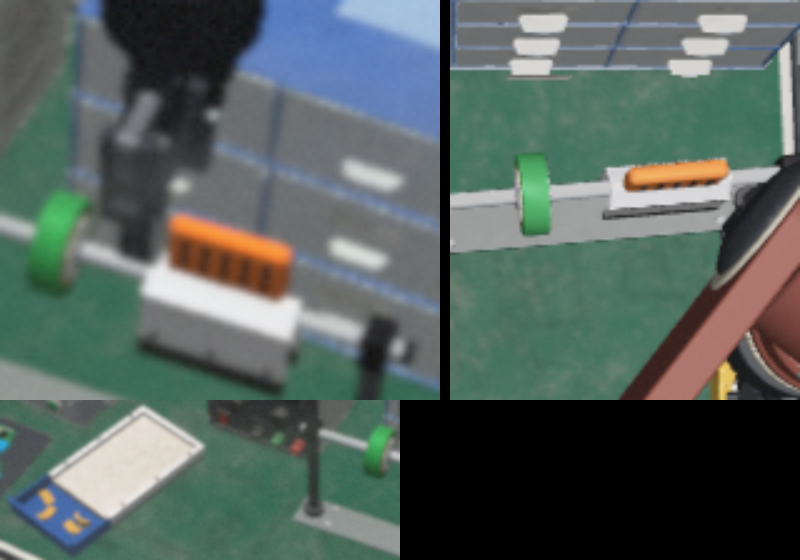

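The scraper sits level astride the bar, between the roll and the right clamp. The roll hasn't moved, all the chips are in the tray, and the gripper is clear, so I'll hand in.

```bash
python3 -c "
from plant import manip
print(manip.job_done())"
```

```text
the job is handed in; nothing more can be done
None
```

The job is handed in: all four offcuts are in the chip tray, and the scraper hangs fully down astride the bar beside the roll, which hasn't moved; it took 14.7 s, and no verdict came back.

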